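# Shut the bread slicer's guard and start it

## Robot

A 7-joint arm with a two-finger parallel gripper is mounted at the origin on the work surface. World frame = base frame: x ahead of the robot, y to its left, z up, the work surface at z = 0. Lengths are in m, angles in rad, forces in N, time in s.
With the tool pointing down it reaches from about 0.425 to 0.925 m from the base axis. Payload 6.8 kg.
Tool frame: the origin (TCP) lies at the very end of the fingers, on their centre line; the grasp point (between the pads) lies behind it (bot.grip_point_offset is the x of the grasp point in the tool frame, in m); x points along the fingers, y is the direction in which the jaws open and shut, and the axes are right-handed (so a half turn about x gives the same grasp; the last joint's range is limited). The gripper opens to 88 mm and grips with 3 to 60 N. Pads are 20 mm wide; open, the fingers measure 115 mm over their backs; the gripper's body (75 mm by 178 mm) begins 61 mm behind the grasp point.
Start: joints at [1.11, 0.477, 0.022, 1.555, -0.011, 1.109, -0.083], TCP at [0.233, -0.633, 0.223] pointing down, gripper open.
Joint ranges: [-2.96, 2.96], [-0.34, 2.1], [-1.41, 1.46], [0.24, 2.44], [-1.37, 4.51], [0.17, 1.92], [-2.96, 2.96]. Speed limits (rad/s): [2.39, 2.39, 3.14, 3.14, 3.14, 3.14, 3.14].

## Interface

Orientations are given as a unit quaternion [w, x, y, z].
In Python, from cell import bot, imaging, workorder, nets gives the robot as it stands.
- The arm moves only by the tool apply_moves, never from a script. Its argument "steps" is a list of rows, each an object with "offset": the shift along the tool's x, y, z in mm, a list of three; "rotation": the turn, a rotation vector about the tool's x, y, z in rad, a list of three; "jaw": the opening, from 0 (shut) to 1 (fully open). A call has exactly 10 rows; each row is the pose to reach, as a shift and turn from the pose commanded when the call began, along the tool's axes at that moment; what a row does not reach only later rows make up. A row lasts 1/8 s, in which the tool goes at most 62.5 mm and 10.7 degrees, less where a joint would pass 70% of its speed; a pose out of reach is approached as far as the arm can. A call with a gripper value outside its range is refused whole. The fingers move at their own pace and stop on an object; "newtons" is the grip in N (left out, the last holds). Time passes only in rows, so rows that repeat a pose let the fingers close, or fill a call up. It gives the time, the measured TCP pose, the force and the opening at its end, in the units of the state.
- bot.read_state(): the state, without advancing time (a new reading comes with each control period).
- imaging.read_camera(name): name is "scene" or "top" or "wrist"; returns a dict with "color" (384x512x3 uint8, red, green, blue), "K" (3x3 intrinsics, pixels), "k1" (the pictures are not rectified: a ray, as slopes to the right and down, at radius r is drawn at 1 + k1 r^2 times it, then the intrinsics apply), "pose" (4x4, takes a point from camera to world coordinates). Camera axes: x right, y down, z forward; pixel columns grow to the right and rows downward; lengths in m; the calibration is good to about 2 mm. A picture is of the moment at which its call begins. There is no depth.
- workorder.finish_job(): hands the job in, once; it reports no verdict.
Trained networks look in a picture, given as the dict that the camera call returned (one of the last four; its "shot" number tells which), for a name from the list of things; names that differ only in an ending like _2 or _b are one class to them, and where a whole thing is asked for, a point or a joint stands for the part that bears it (a point fixed in the world has none). Each returns a list of dicts, best first, with "p" (0 to 1); they miss things now and then, are a little off and sometimes report something else, mostly with a low value. They report only what shows in the picture. A call takes as long as a camera call.
- nets.cut_out(picture, query): "region" (384x512 bool, what is visible of it) and "bbox" ([left, top, width, height] in pixels, round what is visible of it).
The state is a dict: "time": time; "qpos": joint angles; "qd": joint speeds; "joint_torque": joint torques, N m; "tcp_pos": TCP position; "tool_rot": TCP orientation; "wrist_force": force on the tool from outside, world axes, zero at the start; "torque": the same for the moment, N m; "gripper_width": opening from 0.0 (shut) to 1.0 (fully open).
Only numpy, scipy, OpenCV 4.12 (cv2) and the standard library are available. Lean on these libraries where they do the work, as an engineer would, in place of code of your own. Each camera call takes 0.05 s, during which the arm holds its last target. There are 200 camera calls.

## Task

A loaf is waiting in the bread slicer. Push the clear sliding guard shut until its latch catches with a click, gently, without slamming it or ramming it hard into the end buffers, and then, once it has caught, press the green start button and let go of it. Leave the red stop button and the other things on the counter alone.

Things in the scene. Friction and masses are not known exactly. Their poses are not given: they have to be found in the camera images.
- slicer: Fixed bread slicer, 280 mm deep (its x), 580 mm long (its y); steel base 88 mm high carrying the loaf bay; origin on the counter, mid-depth. +y runs along the bay towards the white blade head (x +-130, y 158 to 278 mm, flat top 255 mm above the counter). Front (-x) faces the robot; turned up to 0.18 rad.
- guard_handle (a point): Middle of the handle on the guard's top: round black bar 16 mm thick, 136 mm long, along the slicer's x (across the travel), axis 36 mm above the hood's flat top, 28 mm free beneath. Two 14 mm posts 60 mm either side. Nothing taller than the bar within 90 mm of it along the travel. At joint guard = 0 it is at slicer (-40, -50, 261) mm; it moves with the guard.
- guard (a joint): Opening of the guard, m: a clear hood 205 wide, 240 long, 120 mm high (top 225), about 0.8 kg, rubbing 2.5 N and a little more when fast. It shuts along the slicer's +y. Starts 0.09 to 0.15. Shut nominally at 0, but catch and buffers sit on a slotted bracket set up to 10 mm either way: it catches anywhere from -0.011 to +0.011, told only by feel or the bolt.
- latch (a joint): Rise of the spring latch bolt, m: 0 dropped, about 0.008 on top of the guard's ramp. Red knob 22 mm wide, top 294 mm up, on a bracket at slicer x 0, y 105 +-10 mm. The ramp lifts it over the last 30 mm of travel (slow push 5 to 9 N in all), then it drops behind the ramp (click) and holds the guard. Needs no touch.
- buffer (a joint): How far the two hard rubber end buffers on the bracket are pushed in, m: met about 1.3 mm before the guard is home, 8 N per mm. So the push falls as the bolt tips over the ramp's end and drops, then climbs past 12 N once the guard is home. Above 0.0025 (20 N on them, some 22 N of push) the guard has been rammed.
- start_top (a point): Centre of the top of the green start button, 26 mm wide, pressed straight down; 277 mm above the counter on the blade head's flat top, at slicer (-85, 225) mm.
- start (a joint): How far the green start button is down, m: 0 up, 0.006 fully down (5 N); pressed at 0.004. Springs back.
- stop_top (a point): Centre of the top of the red stop button, same size and height, 70 mm behind the green one (slicer +x).
- stop (a joint): How far the red stop button is down, m; to be left alone.
- loaf: Tin loaf 112 x 180 x 100 mm lying in the bay in the guard's tunnel, clear of it; origin under its middle. Needs no handling.
- jar: Glass biscuit jar with steel lid, 104 mm wide, 148 mm high, to the left of the slicer; origin under its middle.
- label_roll: Roll of white labels lying flat, 90 mm across, 50 mm high, to the right of the slicer; origin under its middle.
- brush: Small crumb brush, some 170 mm long and under 30 mm high, lying on the counter to the right of the slicer; origin under its middle.

How it is judged:
By the outcome, as a careful person would: the job done as asked, in the order asked, and still so for the second after the job is handed in, with the robot touching nothing.
It also fails if it takes over 48 s, if anything falls off the work surface, if the arm or the gripper's body presses on something with over 40 N, if the wrist force passes 120 N, or if a joint passes its speed limit or range.

## Working session

There is one attempt and no reset: what is moved stays moved. The work goes in short steps, Python scripts to look and compute and a tool call to move; the robot and the scene stay as the last step left them, time stands still between calls to the robot, and variables do not carry over. Pictures are saved under pics/ and viewed, about 8 in all and at most 12, crops included, and the job is handed in when it is done.

Besides the shell and the picture viewer there is one more tool, called after "Call:" by a JSON object that holds its "op" and its "data", one argument or row to a line. apply_moves: Moves the arm, as the interface text tells. Its arguments: {"type":"object","properties":{"steps":{"type":"array"},"newtons":{"type":"number"}},"required":["steps"]}

```bash
mkdir -p pics
cat > h.py <<'E'
import numpy as np, cv2
from cell import bot, imaging, workorder, nets
def proj(c,P):
    T=np.linalg.inv(c["pose"]); p=(T[:3,:3]@np.atleast_2d(P).T).T+T[:3,3]
    s=p[:,:2]/p[:,2:]; s=s*(1+c["k1"]*(s**2).sum(1,keepdims=True))
    return s@np.diag([c["K"][0,0],c["K"][1,1]])+[c["K"][0,2],c["K"][1,2]]
def ray(c,uv):
    K=c["K"]; d=np.array([(uv[0]-K[0,2])/K[0,0],(uv[1]-K[1,2])/K[1,1]]); s=d.copy()
    for _ in range(20): s=d/(1+c["k1"]*(s@s))
    return c["pose"][:3,3], c["pose"][:3,:3]@np.append(s,1)
def onz(c,uv,z):
    o,d=ray(c,uv); return o+d*(z-o[2])/d[2]
E
cat > a.py <<'E'
from h import *
print(bot.read_state(), bot.grip_point_offset)
ims=[]
for n in ["scene","top"]:
    c=imaging.read_camera(n); print(n,c["K"].tolist(),c["k1"],c["pose"].round(3).tolist())
    im=c["color"][:,:,::-1].copy()
    for q,z in [("start_top",.277),("stop_top",.277),("guard_handle",.261),("latch",.294),("jar",.148),("label_roll",.05),("slicer",.2)]:
        for r in nets.cut_out(c,q)[:2]:
            ys,xs=np.nonzero(r["region"]); ce=(xs.mean(),ys.mean())
            print(n,q,round(r["p"],2),r["bbox"],np.round(ce,1),onz(c,ce,z).round(4))
    cv2.imwrite(f"pics/{n}0.png",cv2.resize(im,(800,600)))
E
python3 a.py
```

```text
{'time': 0.0, 'qpos': array([ 1.1099129 ,  0.47777126,  0.02230367,  1.55643145, -0.01146512,
        1.1093238 , -0.08308767]), 'qd': array([ 0.00069807, -0.00055698,  0.0004602 ,  0.00063493,  0.00153542,
        0.00067957, -0.00192604]), 'joint_torque': array([ 4.32915135e-05, -5.82842445e+01,  1.53492149e+00, -2.72601718e+01,
       -5.43174322e-02,  1.70050986e-02,  1.45077565e-04]), 'tcp_pos': array([ 0.23300803, -0.63286415,  0.22170883]), 'tool_rot': array([-0.12349306, -0.69596626, -0.12472771,  0.69629263]), 'wrist_force': array([-0.09815304,  1.08181201,  0.12746092]), 'torque': array([-0.02907829,  0.03454479,  0.04378355]), 'gripper_width': 1.0008747891363796} -0.0187
scene [[479.98248948068533, 0.0, 260.3463903258276], [0.0, 479.98248948068533, 184.41215355629075], [0.0, 0.0, 1.0]] -0.14797456768838538 [[0.337, 0.893, -0.297, 0.948], [0.942, -0.319, 0.107, -0.195], [0.001, -0.316, -0.949, 1.772], [0.0, 0.0, 0.0, 1.0]]
scene start_top 0.44 [302.5, 153.2, 9.5, 6.9] [309.9 155. ] [0.4371 0.1659 0.277 ]
scene start_top 0.43 [318.1, 170.5, 4.0, 4.1] [319.9 172.7] [0.5071 0.
[... 406 characters left out ...]
5 [[-0.055, -0.977, 0.204, 0.154], [-0.998, 0.054, -0.006, -0.017], [-0.005, -0.204, -0.979, 1.62], [0.0, 0.0, 0.0, 1.0]]
top start_top 0.53 [197.3, 178.2, 6.6, 6.5] [200.1 179.8] [0.503  0.1727 0.277 ]
top start_top 0.48 [199.8, 196.3, 6.4, 4.1] [202.8 198. ] [0.4346 0.1645 0.277 ]
top stop_top 0.61 [194.0, 181.6, 6.0, 4.5] [200.  179.8] [0.5032 0.173  0.277 ]
top guard_handle 0.96 [251.9, 134.0, 69.8, 68.2] [286.7 168.3] [ 0.5331 -0.1475  0.261 ]
top jar 0.84 [102.0, 181.6, 42.8, 32.7] [123.4 196.9] [0.4834 0.4954 0.148 ]
top label_roll 0.83 [346.4, 200.6, 22.5, 22.9] [357.8 213.6] [ 0.3799 -0.4498  0.05  ]
top slicer 0.57 [184.3, 137.7, 153.6, 87.2] [258.7 178.5] [ 0.5155 -0.0426  0.2   ]
```

View pics/scene0.png

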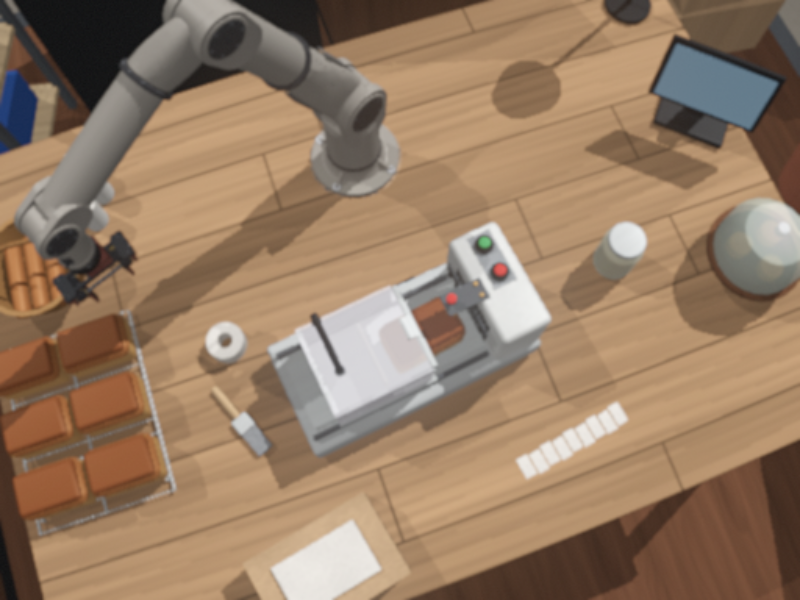

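View pics/top0.png

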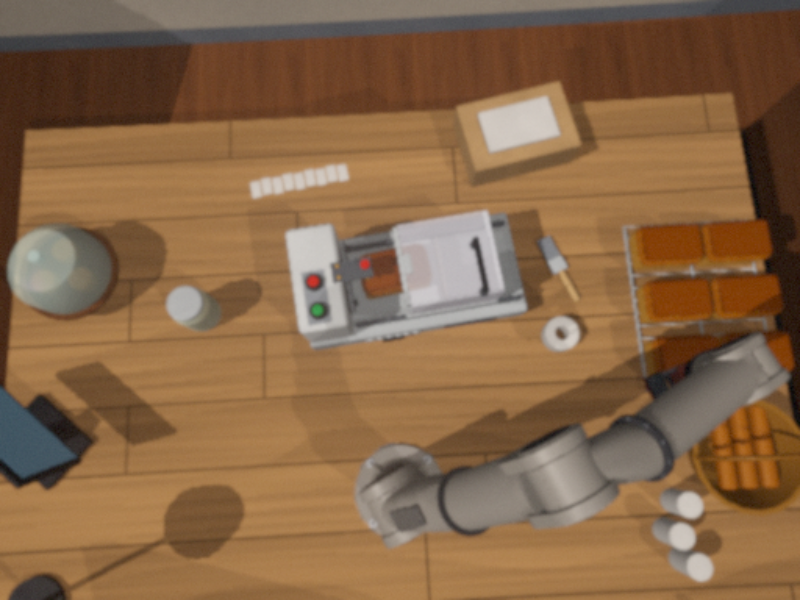

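The scene shows the green button at (484,243) and the red one at (500,270) on the white head. The guard bar runs from (316,318) to (339,372), in 800-px coordinates. In the top view green is at (318,310), red at (314,282), and the bar runs from (474,240) to (485,292). So the nets swapped red and green in some rows. Next I'll refine by colour.

```bash
cat > b.py <<'E'
from h import *
from scipy.spatial.transform import Rotation as R
from scipy.optimize import least_squares
obs=[]
for n,box in [("scene",(195,195,228,245)),("top",(294,145,318,192))]:
    c=imaging.read_camera(n); im=c["color"].astype(int); r,g,b=im[...,0],im[...,1],im[...,2]
    gs={"scene":(309.8,155.5),"top":(203.5,198.4)}[n]; rs={"scene":(320,173),"top":(200.6,180.5)}[n]
    yy,xx=np.mgrid[:384,:512]
    mg=(g-r>25)&(np.hypot(xx-gs[0],yy-gs[1])<10); mr=(r-g>70)&(np.hypot(xx-rs[0],yy-rs[1])<9)
    m=(im.sum(2)<270)&(xx>box[0])&(xx<box[2])&(yy>box[1])&(yy<box[3])
    pts=np.c_[xx[m],yy[m]].astype(float); ctr,sz,ang=cv2.minAreaRect(pts.astype(np.float32))
    G=np.array([xx[mg].mean(),yy[mg].mean()]);Rd=np.array([xx[mr].mean(),yy[mr].mean()])
    print(n,G,mg.sum(),Rd,mr.sum(),ctr,sz,ang,m.sum(),onz(c,G,.273).round(4),onz(c,Rd,.273).round(4),onz(c,ctr,.263).round(4))
    obs.append((c,G,Rd,np.array(ctr)))
def pts(v):
    x,y,t,g=v; Q=np.array([[-85,225,273],[-15,225,273],[-40,-50-1000*g,263]])/1000
    c,s=np.cos(t),np.sin(t); return np.c_[x+c*Q[:,0]-s*Q[:,1],y+s*Q[:,0]+c*Q[:,1],Q[:,2]]
f=lambda v:np.concatenate([(proj(c,pts(v))-[a,b,d]).ravel() for c,a,b,d in obs])
s=least_squares(f,[.55,-.05,.12,.12]);print(s.x.round(4),s.fun.round(2)); print(pts(s.x).round(4))
print(R.from_quat(bot.read_state()["tool_rot"],scalar_first=True).as_matrix().round(4))
E
python3 b.py
```

```text
scene [309.76785714 154.60714286] 56 [319.65306122 172.20408163] 49 (208.7091064453125, 219.39881896972656) (40.71043014526367, 3.1360385417938232) 64.17900848388672 100 [0.4342 0.167  0.273 ] [0.5039 0.1748 0.273 ] [ 0.5309 -0.2224  0.263 ]
top [202.74509804 197.92156863] 51 [200.  179.5] 44 (306.7884826660156, 170.4423065185547) (35.69313430786133, 4.118438720703125) 78.69007110595703 102 [0.4358 0.1653 0.273 ] [0.5052 0.1735 0.273 ] [ 0.5203 -0.221   0.263 ]
[ 0.5459 -0.0474  0.1178  0.1209] [-0.16  0.3  -0.08  0.21 -0.29 -1.35 -0.2   0.22 -0.2   0.18  0.1  -1.57]
[[ 0.435   0.166   0.273 ]
 [ 0.5045  0.1743  0.273 ]
 [ 0.5263 -0.2219  0.263 ]]
[[-0.      0.3455 -0.9384]
 [-0.     -0.9384 -0.3455]
 [-1.      0.      0.    ]]
```

Call:
{"op": "apply_moves", "data": {
  "steps": [
    {"offset": [-50,-12,-20],"rotation": [0.03,0,0],"jaw": 0},
    {"offset": [-100,-30,-45],"rotation": [0.06,0,0],"jaw": 0},
    {"offset": [-113,-56,-92],"rotation": [0.1,0,0],"jaw": 0},
    {"offset": [-113,-84,-138],"rotation": [0.13,0,0],"jaw": 0},
    {"offset": [-113,-112,-186],"rotation": [0.17,0,0],"jaw": 0},
    {"offset": [-113,-140,-234],"rotation": [0.2,0,0],"jaw": 0},
    {"offset": [-113,-168,-282],"rotation": [0.235,0,0],"jaw": 0},
    {"offset": [-113,-196,-328],"rotation": [0.235,0,0],"jaw": 0},
    {"offset": [-113,-222,-370],"rotation": [0.235,0,0],"jaw": 0},
    {"offset": [-113,-240,-407],"rotation": [0.235,0,0],"jaw": 0}
  ],
  "newtons": 20
}}

```text
time: 2.15
tcp_pos: [0.5334, -0.2655, 0.336]
tool_rot: [0.042, 0.706, 0.042, -0.706]
wrist_force: [-0.6, -0.8, 0.4]
gripper_width: 0.004
```

```bash
cat > s.py <<'E'
from h import *
from scipy.spatial.transform import Rotation as R
def st():
    s=bot.read_state(); M=R.from_quat(s["tool_rot"],scalar_first=True).as_matrix()
    ex=np.array([.99307,.11753]);ey=np.array([-.11753,.99307])
    p=s["tcp_pos"][:2]-[.5459,-.0474]
    print("t",round(s["time"],2),"slicer mm",(1000*np.array([p@ex,p@ey,s["tcp_pos"][2]])).round(1),"F ex,ey,z",np.round([s["wrist_force"][:2]@ex,s["wrist_force"][:2]@ey,s["wrist_force"][2]],1),"yaw err",round(np.arctan2(-M[1,1],-M[0,1])-np.pi/2-.1178,4),"down",M[:,0].round(3),"jaw",round(s["gripper_width"],3))
if __name__=="__main__": st()
E
python3 s.py; python3 -c "
from h import *
c=imaging.read_camera('wrist'); cv2.imwrite('pics/w1.png',cv2.resize(c['color'][:,:,::-1],(800,600)))
for b in (.263,):
  for q in nets.cut_out(c,'guard_handle')[:1]: print(q['p'],q['bbox'])
"
```

```text
t 2.15 slicer mm [ -38.1 -215.1  336. ] F ex,ey,z [-0.7 -0.7  0.4] yaw err 0.0015 down [ 0.001  0.    -1.   ] jaw 0.004
0.9 [0.3, 29.5, 258.5, 222.7]
```

View pics/w1.png

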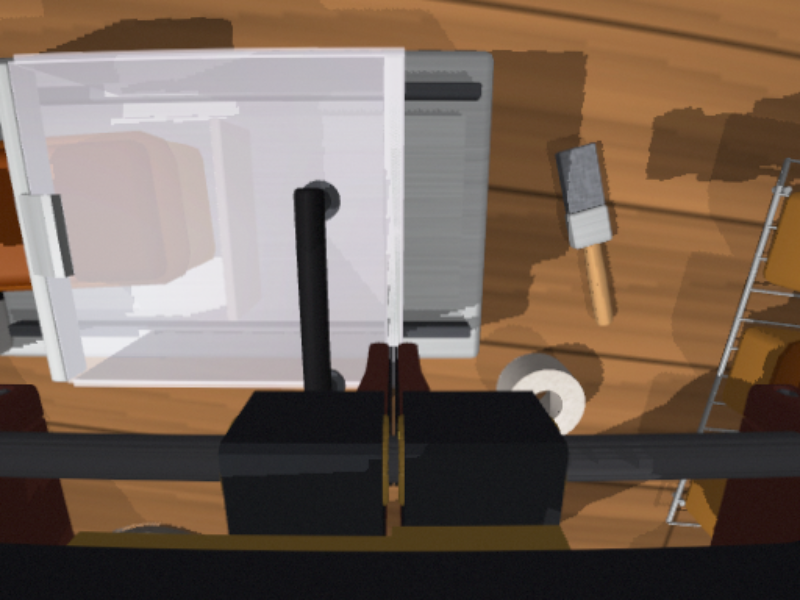

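The wrist view shows the bar running from (310,190) to (317,388) and the closed fingertips at about (392,345), on its opening side. I'll check the gap and then lower.

```bash
python3 -c "
from h import *
c=imaging.read_camera('wrist')
ex=np.array([.99307,.11753]);ey=np.array([-.11753,.99307])
for n,uv,z in [('barend',(310,190),.264),('bar near',(317,385),.264),('tip',(392,345),.336),('hood edge near',(385,380),.225),('hood edge far',(402,48),.225)]:
  p=onz(c,np.array(uv)/1.5625,z)[:2]-[.5459,-.0474]; print(n,(1000*np.array([p@ex,p@ey])).round(1))
"
```

```text
barend [  30.4 -167.7]
bar near [ -77.8 -167.4]
tip [ -26.1 -210.2]
hood edge near [ -92.5 -205.5]
hood edge far [ 106.9 -214.2]
```

Call:
{"op": "apply_moves", "data": {
  "steps": [
    {"offset": [20,0,0],"rotation": [0,0,0],"jaw": 0},
    {"offset": [40,0,0],"rotation": [0,0,0],"jaw": 0},
    {"offset": [60,0,0],"rotation": [0,0,0],"jaw": 0},
    {"offset": [75,0,1],"rotation": [0,0,0],"jaw": 0},
    {"offset": [85,0,1],"rotation": [0,0,0],"jaw": 0},
    {"offset": [92,0,2],"rotation": [0,0,0],"jaw": 0},
    {"offset": [94,-2,2],"rotation": [0,0,0],"jaw": 0},
    {"offset": [94,-6,2],"rotation": [0,0,0],"jaw": 0},
    {"offset": [94,-10,2],"rotation": [0,0,0],"jaw": 0},
    {"offset": [94,-13,2],"rotation": [0,0,0],"jaw": 0}
  ]
}}

```text
time: 3.55
tcp_pos: [0.529, -0.2545, 0.242]
tool_rot: [0.042, 0.706, 0.042, -0.706]
wrist_force: [-0.7, -0.6, -0.7]
gripper_width: 0.003
```

```bash
python3 s.py
```

```text
t 3.55 slicer mm [ -41.2 -203.6  242. ] F ex,ey,z [-0.8 -0.5 -0.7] yaw err 0.0005 down [ 0.001 -0.    -1.   ] jaw 0.003
```

Call:
{"op": "apply_moves", "data": {
  "steps": [
    {"offset": [0,-2,0],"rotation": [0,0,0],"jaw": 0},
    {"offset": [0,-4,0],"rotation": [0,0,0],"jaw": 0},
    {"offset": [0,-6,0],"rotation": [0,0,0],"jaw": 0},
    {"offset": [0,-8,0],"rotation": [0,0,0],"jaw": 0},
    {"offset": [0,-10,0],"rotation": [0,0,0],"jaw": 0},
    {"offset": [0,-12,0],"rotation": [0,0,0],"jaw": 0},
    {"offset": [0,-14,0],"rotation": [0,0,0],"jaw": 0},
    {"offset": [0,-16,0],"rotation": [0,0,0],"jaw": 0},
    {"offset": [0,-18,0],"rotation": [0,0,0],"jaw": 0},
    {"offset": [0,-20,0],"rotation": [0,0,0],"jaw": 0}
  ]
}}

```text
time: 4.8
tcp_pos: [0.5264, -0.2356, 0.2417]
tool_rot: [0.042, 0.706, 0.041, -0.706]
wrist_force: [0.0, -2.5, 0.2]
gripper_width: 0.005
```

```bash
python3 s.py
```

```text
t 4.8 slicer mm [ -41.5 -184.6  241.7] F ex,ey,z [-0.3 -2.5  0.2] yaw err -0.0006 down [ 0.    -0.001 -1.   ] jaw 0.005
```

Call:
{"op": "apply_moves", "data": {
  "steps": [
    {"offset": [0,-3,0],"rotation": [0,0,0],"jaw": 0},
    {"offset": [0,-7,0],"rotation": [0,0,0],"jaw": 0},
    {"offset": [0,-12,0],"rotation": [0,0,0],"jaw": 0},
    {"offset": [0,-17,0],"rotation": [0,0,0],"jaw": 0},
    {"offset": [0,-22,0],"rotation": [0,0,0],"jaw": 0},
    {"offset": [0,-27,0],"rotation": [0,0,0],"jaw": 0},
    {"offset": [0,-32,0],"rotation": [0,0,0],"jaw": 0},
    {"offset": [0,-37,0],"rotation": [0,0,0],"jaw": 0},
    {"offset": [0,-41,0],"rotation": [0,0,0],"jaw": 0},
    {"offset": [0,-44,0],"rotation": [0,0,0],"jaw": 0}
  ]
}}

```text
time: 6.05
tcp_pos: [0.5212, -0.191, 0.2417]
tool_rot: [-0.042, -0.706, -0.042, 0.706]
wrist_force: [1.0, -2.5, -0.4]
gripper_width: 0.003
```

```bash
cat >> s.py <<'E'
    if len(__import__("sys").argv)>1:
        c=imaging.read_camera("top"); m=c["color"][:,:,::-1][110:225,175:345]; cv2.imwrite(__import__("sys").argv[1],cv2.resize(m,None,fx=4.6,fy=4.6,interpolation=cv2.INTER_CUBIC))
E
python3 s.py pics/t2.png
```

```text
File "s.py", line 9
    if len(__import__("sys").argv)>1:
IndentationError: unexpected indent
```

Call:
{"op": "apply_moves", "data": {
  "steps": [
    {"offset": [0,-2,0],"rotation": [0,0,0],"jaw": 0},
    {"offset": [0,-4,0],"rotation": [0,0,0],"jaw": 0},
    {"offset": [0,-6,0],"rotation": [0,0,0],"jaw": 0},
    {"offset": [0,-8,0],"rotation": [0,0,0],"jaw": 0},
    {"offset": [0,-10,0],"rotation": [0,0,0],"jaw": 0},
    {"offset": [0,-12,0],"rotation": [0,0,0],"jaw": 0},
    {"offset": [0,-14,0],"rotation": [0,0,0],"jaw": 0},
    {"offset": [0,-16,0],"rotation": [0,0,0],"jaw": 0},
    {"offset": [0,-18,0],"rotation": [0,0,0],"jaw": 0},
    {"offset": [0,-20,0],"rotation": [0,0,0],"jaw": 0}
  ]
}}

```text
time: 7.3
tcp_pos: [0.5188, -0.1713, 0.2417]
tool_rot: [-0.042, -0.706, -0.042, 0.706]
wrist_force: [0.8, -2.0, -0.2]
gripper_width: 0.003
```

```bash
sed -i 's/^if __name__.*/if __name__=="__main__":\n    st()/' s.py; python3 s.py pics/t2.png
```

```text
t 7.3 slicer mm [ -41.4 -119.9  241.7] F ex,ey,z [ 0.5 -2.1 -0.2] yaw err -0.0 down [-0.  0. -1.] jaw 0.003
```

View pics/t2.png

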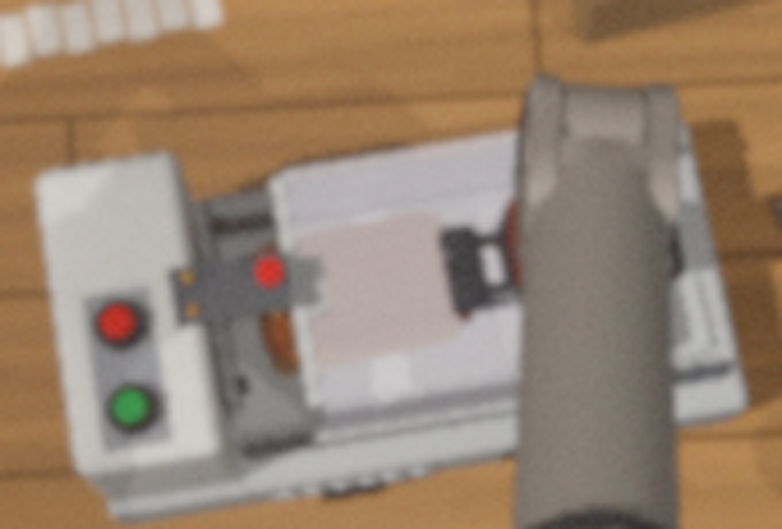

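The guard has slid. Its leading edge is at about (285,300) px, and the red knob at (268,270) still has a gap ahead of it. Now smaller moves to feel for the ramp.

Call:
{"op": "apply_moves", "data": {
  "steps": [
    {"offset": [0,-1,0],"rotation": [0,0,0],"jaw": 0},
    {"offset": [0,-2,0],"rotation": [0,0,0],"jaw": 0},
    {"offset": [0,-3,0],"rotation": [0,0,0],"jaw": 0},
    {"offset": [0,-4,0],"rotation": [0,0,0],"jaw": 0},
    {"offset": [0,-5,0],"rotation": [0,0,0],"jaw": 0},
    {"offset": [0,-6,0],"rotation": [0,0,0],"jaw": 0},
    {"offset": [0,-7,0],"rotation": [0,0,0],"jaw": 0},
    {"offset": [0,-8,0],"rotation": [0,0,0],"jaw": 0},
    {"offset": [0,-9,0],"rotation": [0,0,0],"jaw": 0},
    {"offset": [0,-10,0],"rotation": [0,0,0],"jaw": 0}
  ]
}}

```text
time: 8.6
tcp_pos: [0.5177, -0.1615, 0.2417]
tool_rot: [-0.042, -0.706, -0.042, 0.706]
wrist_force: [1.5, -3.6, -1.7]
gripper_width: 0.008
```

```bash
python3 s.py
```

```text
t 8.6 slicer mm [ -41.4 -110.   241.7] F ex,ey,z [ 1.1 -3.8 -1.7] yaw err -0.0 down [-0. -0. -1.] jaw 0.008
```

Call:
{"op": "apply_moves", "data": {
  "steps": [
    {"offset": [0,-1,0],"rotation": [0,0,0],"jaw": 0},
    {"offset": [0,-1.5,0],"rotation": [0,0,0],"jaw": 0},
    {"offset": [0,-2,0],"rotation": [0,0,0],"jaw": 0},
    {"offset": [0,-2.5,0],"rotation": [0,0,0],"jaw": 0},
    {"offset": [0,-3,0],"rotation": [0,0,0],"jaw": 0},
    {"offset": [0,-3.5,0],"rotation": [0,0,0],"jaw": 0},
    {"offset": [0,-4,0],"rotation": [0,0,0],"jaw": 0},
    {"offset": [0,-4.5,0],"rotation": [0,0,0],"jaw": 0},
    {"offset": [0,-5,0],"rotation": [0,0,0],"jaw": 0},
    {"offset": [0,-6,0],"rotation": [0,0,0],"jaw": 0}
  ]
}}

```text
time: 9.85
tcp_pos: [0.517, -0.1556, 0.2416]
tool_rot: [0.042, 0.706, 0.042, -0.706]
wrist_force: [0.8, -2.8, -0.7]
gripper_width: 0.009
```

```bash
python3 s.py
```

```text
t 9.85 slicer mm [ -41.4 -104.1  241.6] F ex,ey,z [ 0.4 -2.9 -0.7] yaw err -0.0002 down [ 0. -0. -1.] jaw 0.009
```

Call:
{"op": "apply_moves", "data": {
  "steps": [
    {"offset": [0,-1,0],"rotation": [0,0,0],"jaw": 0},
    {"offset": [0,-1.5,0],"rotation": [0,0,0],"jaw": 0},
    {"offset": [0,-2,0],"rotation": [0,0,0],"jaw": 0},
    {"offset": [0,-2.5,0],"rotation": [0,0,0],"jaw": 0},
    {"offset": [0,-3,0],"rotation": [0,0,0],"jaw": 0},
    {"offset": [0,-3.5,0],"rotation": [0,0,0],"jaw": 0},
    {"offset": [0,-4,0],"rotation": [0,0,0],"jaw": 0},
    {"offset": [0,-4.5,0],"rotation": [0,0,0],"jaw": 0},
    {"offset": [0,-5,0],"rotation": [0,0,0],"jaw": 0},
    {"offset": [0,-6,0],"rotation": [0,0,0],"jaw": 0}
  ]
}}

```text
time: 11.1
tcp_pos: [0.5164, -0.1506, 0.2417]
tool_rot: [0.042, 0.706, 0.041, -0.706]
wrist_force: [1.5, -5.3, -2.6]
gripper_width: 0.004
```

```bash
python3 s.py
```

```text
t 11.1 slicer mm [-41.4 -99.1 241.7] F ex,ey,z [ 0.9 -5.5 -2.6] yaw err -0.0009 down [ 0.    -0.001 -1.   ] jaw 0.004
```

Call:
{"op": "apply_moves", "data": {
  "steps": [
    {"offset": [0,-1,0],"rotation": [0,0,0],"jaw": 0},
    {"offset": [0,-2,0],"rotation": [0,0,0],"jaw": 0},
    {"offset": [0,-3,0],"rotation": [0,0,0],"jaw": 0},
    {"offset": [0,-4,0],"rotation": [0,0,0],"jaw": 0},
    {"offset": [0,-5,0],"rotation": [0,0,0],"jaw": 0},
    {"offset": [0,-6,0],"rotation": [0,0,0],"jaw": 0},
    {"offset": [0,-7,0],"rotation": [0,0,0],"jaw": 0},
    {"offset": [0,-8,0],"rotation": [0,0,0],"jaw": 0},
    {"offset": [0,-9,0],"rotation": [0,0,0],"jaw": 0},
    {"offset": [0,-10,0],"rotation": [0,0,0],"jaw": 0}
  ]
}}

```text
time: 12.35
tcp_pos: [0.5153, -0.141, 0.2417]
tool_rot: [0.042, 0.706, 0.041, -0.706]
wrist_force: [0.5, -5.8, -1.2]
gripper_width: 0.003
```

```bash
python3 s.py
```

```text
t 12.35 slicer mm [-41.4 -89.4 241.7] F ex,ey,z [-0.2 -5.8 -1.2] yaw err -0.0011 down [ 0.001 -0.001 -1.   ] jaw 0.003
```

Call:
{"op": "apply_moves", "data": {
  "steps": [
    {"offset": [0,-1,0],"rotation": [0,0,0],"jaw": 0},
    {"offset": [0,-2,0],"rotation": [0,0,0],"jaw": 0},
    {"offset": [0,-3,0],"rotation": [0,0,0],"jaw": 0},
    {"offset": [0,-4,0],"rotation": [0,0,0],"jaw": 0},
    {"offset": [0,-5,0],"rotation": [0,0,0],"jaw": 0},
    {"offset": [0,-6,0],"rotation": [0,0,0],"jaw": 0},
    {"offset": [0,-7,0],"rotation": [0,0,0],"jaw": 0},
    {"offset": [0,-8,0],"rotation": [0,0,0],"jaw": 0},
    {"offset": [0,-8.5,0],"rotation": [0,0,0],"jaw": 0},
    {"offset": [0,-9,0],"rotation": [0,0,0],"jaw": 0}
  ]
}}

```text
time: 13.6
tcp_pos: [0.514, -0.1306, 0.2416]
tool_rot: [-0.042, -0.706, -0.042, 0.706]
wrist_force: [0.5, -3.5, -0.4]
gripper_width: 0.007
```

```bash
python3 s.py
```

```text
t 13.6 slicer mm [-41.5 -78.9 241.6] F ex,ey,z [ 0.1 -3.6 -0.4] yaw err 0.0001 down [-0.  0. -1.] jaw 0.007
```

```bash
cat > k.py <<'E'
from h import *
import sys
ex=np.array([.99307,.11753]);ey=np.array([-.11753,.99307])
rays=[]
for n in sys.argv[2:]:
    c=imaging.read_camera(n); im=c["color"].astype(int); yy,xx=np.mgrid[:384,:512]
    P=np.r_[np.array([.5459,-.0474])+.105*ey,.294]; uv=proj(c,P)[0]
    m=(im[...,0]-im[...,1]>80)&(im[...,0]-im[...,2]>80)&(np.hypot(xx-uv[0],yy-uv[1])<(9 if n!="wrist" else 50))
    print(n,"pred",uv.round(1),m.sum())
    if m.sum(): 
        u=np.array([xx[m].mean(),yy[m].mean()]); print(u.round(2)); rays.append(ray(c,u))
    if n=="wrist": cv2.imwrite(sys.argv[1],cv2.resize(c["color"][:,:,::-1],(800,600)))
A=0;b=0
for o,d in rays:
    d=d/np.linalg.norm(d);Q=np.eye(3)-np.outer(d,d);A=A+Q;b=b+Q@o
if len(rays)>1:
    p=np.linalg.solve(A,b);q=p[:2]-[.5459,-.0474];print("knob",np.round(1000*np.array([q@ex,q@ey,p[2]]),1))
E
python3 k.py pics/w3.png top scene wrist; python3 s.py
```

```text
top pred [231.1 168.8] 27
[232.78 168.3 ]
scene pred [290.1 189.6] 31
[288.68 190.1 ]
wrist pred [-163.1  191.6] 0
knob [ -0.   99.1 296.9]
t 13.75 slicer mm [-41.4 -78.8 241.7] F ex,ey,z [-0.7 -3.6  0.3] yaw err 0.0002 down [-0.  0. -1.] jaw 0.007
```

View pics/w3.png

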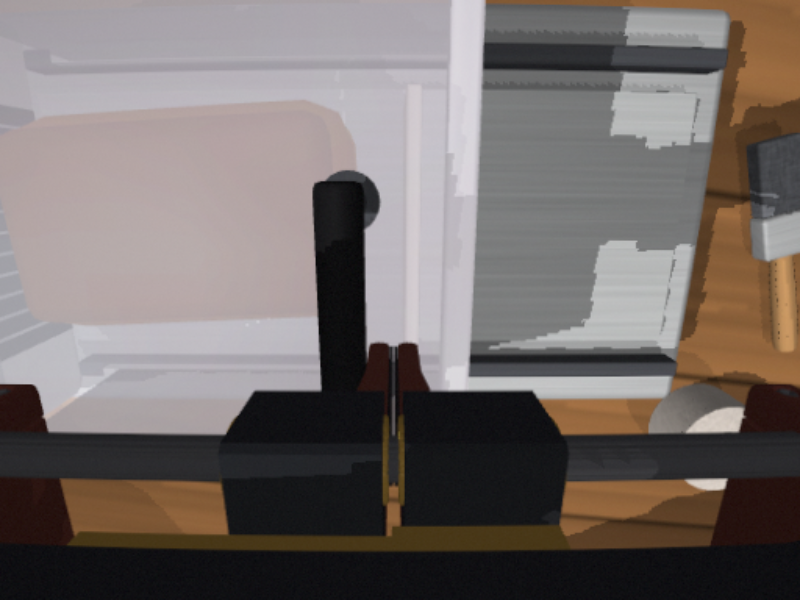

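The wrist view shows the fingertips against the bar at (360,380), and the red knob triangulates to slicer y of about 99. The bracket therefore sits about 6 mm toward the opening side, so home is only a few millimetres ahead. Now 1 mm steps.

Call:
{"op": "apply_moves", "data": {
  "steps": [
    {"offset": [0,-0.2,0],"rotation": [0,0,0],"jaw": 0},
    {"offset": [0,-0.4,0],"rotation": [0,0,0],"jaw": 0},
    {"offset": [0,-0.6,0],"rotation": [0,0,0],"jaw": 0},
    {"offset": [0,-0.8,0],"rotation": [0,0,0],"jaw": 0},
    {"offset": [0,-1,0],"rotation": [0,0,0],"jaw": 0},
    {"offset": [0,-1.2,0],"rotation": [0,0,0],"jaw": 0},
    {"offset": [0,-1.4,0],"rotation": [0,0,0],"jaw": 0},
    {"offset": [0,-1.5,0],"rotation": [0,0,0],"jaw": 0},
    {"offset": [0,-1.5,0],"rotation": [0,0,0],"jaw": 0},
    {"offset": [0,-1.5,0],"rotation": [0,0,0],"jaw": 0}
  ]
}}

```text
time: 15.0
tcp_pos: [0.5139, -0.1293, 0.2417]
tool_rot: [-0.042, -0.706, -0.042, 0.706]
wrist_force: [0.8, -3.0, -0.5]
gripper_width: 0.009
```

```bash
python3 s.py
```

```text
t 15.0 slicer mm [-41.4 -77.6 241.7] F ex,ey,z [ 0.4 -3.  -0.5] yaw err 0.0001 down [-0. -0. -1.] jaw 0.009
```

Call:
{"op": "apply_moves", "data": {
  "steps": [
    {"offset": [0,-0.2,0],"rotation": [0,0,0],"jaw": 0},
    {"offset": [0,-0.4,0],"rotation": [0,0,0],"jaw": 0},
    {"offset": [0,-0.6,0],"rotation": [0,0,0],"jaw": 0},
    {"offset": [0,-0.8,0],"rotation": [0,0,0],"jaw": 0},
    {"offset": [0,-1,0],"rotation": [0,0,0],"jaw": 0},
    {"offset": [0,-1.2,0],"rotation": [0,0,0],"jaw": 0},
    {"offset": [0,-1.2,0],"rotation": [0,0,0],"jaw": 0},
    {"offset": [0,-1.2,0],"rotation": [0,0,0],"jaw": 0},
    {"offset": [0,-1.2,0],"rotation": [0,0,0],"jaw": 0},
    {"offset": [0,-1.2,0],"rotation": [0,0,0],"jaw": 0}
  ]
}}

```text
time: 16.25
tcp_pos: [0.5137, -0.128, 0.2416]
tool_rot: [-0.042, -0.706, -0.042, 0.706]
wrist_force: [0.2, -2.6, -1.0]
gripper_width: 0.008
```

```bash
python3 s.py; python3 k.py x top scene
```

```text
t 16.25 slicer mm [-41.4 -76.3 241.6] F ex,ey,z [-0.1 -2.6 -1. ] yaw err 0.0 down [-0.  0. -1.] jaw 0.008
top pred [231.1 168.8] 26
[232.81 168.19]
scene pred [290.1 189.6] 31
[288.68 190.1 ]
knob [2.000e-01 9.900e+01 2.975e+02]
```

Call:
{"op": "apply_moves", "data": {
  "steps": [
    {"offset": [0,-0.2,0],"rotation": [0,0,0],"jaw": 0},
    {"offset": [0,-0.4,0],"rotation": [0,0,0],"jaw": 0},
    {"offset": [0,-0.6,0],"rotation": [0,0,0],"jaw": 0},
    {"offset": [0,-0.8,0],"rotation": [0,0,0],"jaw": 0},
    {"offset": [0,-1,0],"rotation": [0,0,0],"jaw": 0},
    {"offset": [0,-1,0],"rotation": [0,0,0],"jaw": 0},
    {"offset": [0,-1,0],"rotation": [0,0,0],"jaw": 0},
    {"offset": [0,-1,0],"rotation": [0,0,0],"jaw": 0},
    {"offset": [0,-1,0],"rotation": [0,0,0],"jaw": 0},
    {"offset": [0,-1,0],"rotation": [0,0,0],"jaw": 0}
  ]
}}

```text
time: 17.6
tcp_pos: [0.5136, -0.1271, 0.2417]
tool_rot: [0.042, 0.706, 0.042, -0.706]
wrist_force: [-0.2, 0.1, -0.1]
gripper_width: 0.01
```

```bash
python3 s.py; python3 -c "
import cv2,numpy as np
for n,u0 in (('scene',(288.68,190.1)),('top',(232.8,168.2))):
  im=cv2.resize(cv2.imread(f'pics/{n}0.png'),(512,384),interpolation=cv2.INTER_AREA).astype(int);yy,xx=np.mgrid[:384,:512]
  m=(im[...,2]-im[...,1]>80)&(im[...,2]-im[...,0]>80)&(np.hypot(xx-u0[0],yy-u0[1])<8);print(n,m.sum(),xx[m].mean().round(2),yy[m].mean().round(2))
"
```

```text
t 17.6 slicer mm [-41.4 -75.4 241.7] F ex,ey,z [-0.2  0.1 -0.1] yaw err -0.0001 down [ 0.  0. -1.] jaw 0.01
scene 31 288.58 190.55
top 27 233.11 168.52
```

The push has dropped to zero, so the bolt is tipping over the ramp end. I'll continue gently into the buffers.

Call:
{"op": "apply_moves", "data": {
  "steps": [
    {"offset": [0,-0.2,0],"rotation": [0,0,0],"jaw": 0},
    {"offset": [0,-0.4,0],"rotation": [0,0,0],"jaw": 0},
    {"offset": [0,-0.6,0],"rotation": [0,0,0],"jaw": 0},
    {"offset": [0,-0.8,0],"rotation": [0,0,0],"jaw": 0},
    {"offset": [0,-1,0],"rotation": [0,0,0],"jaw": 0},
    {"offset": [0,-1,0],"rotation": [0,0,0],"jaw": 0},
    {"offset": [0,-1,0],"rotation": [0,0,0],"jaw": 0},
    {"offset": [0,-1,0],"rotation": [0,0,0],"jaw": 0},
    {"offset": [0,-1,0],"rotation": [0,0,0],"jaw": 0},
    {"offset": [0,-1,0],"rotation": [0,0,0],"jaw": 0}
  ]
}}

```text
time: 18.85
tcp_pos: [0.5135, -0.1261, 0.2416]
tool_rot: [0.042, 0.706, 0.042, -0.706]
wrist_force: [0.1, 0.2, 0.2]
gripper_width: 0.008
```

```bash
python3 s.py; python3 k.py x top scene
```

```text
t 18.85 slicer mm [-41.4 -74.4 241.6] F ex,ey,z [0.1 0.1 0.2] yaw err -0.0 down [ 0. -0. -1.] jaw 0.008
top pred [231.1 168.8] 25
[233.04 168.6 ]
scene pred [290.1 189.6] 32
[288.5 190.5]
knob [-1.00e-01  9.86e+01  2.93e+02]
```

The knob is back at its starting pixels (z about 293 against 297 on the ramp), so the bolt has dropped. I'll confirm home by feel with more 1 mm steps.

Call:
{"op": "apply_moves", "data": {
  "steps": [
    {"offset": [0,-0.2,0],"rotation": [0,0,0],"jaw": 0},
    {"offset": [0,-0.4,0],"rotation": [0,0,0],"jaw": 0},
    {"offset": [0,-0.6,0],"rotation": [0,0,0],"jaw": 0},
    {"offset": [0,-0.8,0],"rotation": [0,0,0],"jaw": 0},
    {"offset": [0,-1,0],"rotation": [0,0,0],"jaw": 0},
    {"offset": [0,-1,0],"rotation": [0,0,0],"jaw": 0},
    {"offset": [0,-1,0],"rotation": [0,0,0],"jaw": 0},
    {"offset": [0,-1,0],"rotation": [0,0,0],"jaw": 0},
    {"offset": [0,-1,0],"rotation": [0,0,0],"jaw": 0},
    {"offset": [0,-1,0],"rotation": [0,0,0],"jaw": 0}
  ]
}}

```text
time: 20.2
tcp_pos: [0.5134, -0.1251, 0.2417]
tool_rot: [0.042, 0.706, 0.042, -0.706]
wrist_force: [-0.5, -0.2, 0.6]
gripper_width: 0.008
```

```bash
python3 s.py
```

```text
t 20.2 slicer mm [-41.4 -73.4 241.7] F ex,ey,z [-0.5 -0.1  0.6] yaw err -0.0 down [ 0. -0. -1.] jaw 0.008
```

Call:
{"op": "apply_moves", "data": {
  "steps": [
    {"offset": [0,-0.2,0],"rotation": [0,0,0],"jaw": 0},
    {"offset": [0,-0.4,0],"rotation": [0,0,0],"jaw": 0},
    {"offset": [0,-0.6,0],"rotation": [0,0,0],"jaw": 0},
    {"offset": [0,-0.8,0],"rotation": [0,0,0],"jaw": 0},
    {"offset": [0,-1,0],"rotation": [0,0,0],"jaw": 0},
    {"offset": [0,-1.2,0],"rotation": [0,0,0],"jaw": 0},
    {"offset": [0,-1.2,0],"rotation": [0,0,0],"jaw": 0},
    {"offset": [0,-1.2,0],"rotation": [0,0,0],"jaw": 0},
    {"offset": [0,-1.2,0],"rotation": [0,0,0],"jaw": 0},
    {"offset": [0,-1.2,0],"rotation": [0,0,0],"jaw": 0}
  ]
}}

```text
time: 21.45
tcp_pos: [0.5133, -0.1246, 0.2417]
tool_rot: [0.042, 0.706, 0.041, -0.706]
wrist_force: [1.6, -5.0, -1.1]
gripper_width: 0.007
```

```bash
python3 s.py
```

```text
t 21.45 slicer mm [-41.4 -72.9 241.7] F ex,ey,z [ 1.  -5.2 -1.1] yaw err -0.0006 down [ 0.    -0.001 -1.   ] jaw 0.007
```

Call:
{"op": "apply_moves", "data": {
  "steps": [
    {"offset": [0,-0.2,0],"rotation": [0,0,0],"jaw": 0},
    {"offset": [0,-0.4,0],"rotation": [0,0,0],"jaw": 0},
    {"offset": [0,-0.6,0],"rotation": [0,0,0],"jaw": 0},
    {"offset": [0,-0.8,0],"rotation": [0,0,0],"jaw": 0},
    {"offset": [0,-1,0],"rotation": [0,0,0],"jaw": 0},
    {"offset": [0,-1,0],"rotation": [0,0,0],"jaw": 0},
    {"offset": [0,-1,0],"rotation": [0,0,0],"jaw": 0},
    {"offset": [0,-1,0],"rotation": [0,0,0],"jaw": 0},
    {"offset": [0,-1,0],"rotation": [0,0,0],"jaw": 0},
    {"offset": [0,-1,0],"rotation": [0,0,0],"jaw": 0}
  ]
}}

```text
time: 22.7
tcp_pos: [0.5133, -0.1245, 0.2417]
tool_rot: [0.042, 0.706, 0.041, -0.706]
wrist_force: [2.0, -7.0, -1.1]
gripper_width: 0.007
```

```bash
python3 s.py
```

```text
t 22.7 slicer mm [-41.5 -72.7 241.7] F ex,ey,z [ 1.2 -7.2 -1.1] yaw err -0.0012 down [ 0.001 -0.002 -1.   ] jaw 0.007
```

Call:
{"op": "apply_moves", "data": {
  "steps": [
    {"offset": [0,-0.3,0],"rotation": [0,0,0],"jaw": 0},
    {"offset": [0,-0.6,0],"rotation": [0,0,0],"jaw": 0},
    {"offset": [0,-0.9,0],"rotation": [0,0,0],"jaw": 0},
    {"offset": [0,-1.2,0],"rotation": [0,0,0],"jaw": 0},
    {"offset": [0,-1.5,0],"rotation": [0,0,0],"jaw": 0},
    {"offset": [0,-1.8,0],"rotation": [0,0,0],"jaw": 0},
    {"offset": [0,-2,0],"rotation": [0,0,0],"jaw": 0},
    {"offset": [0,-2,0],"rotation": [0,0,0],"jaw": 0},
    {"offset": [0,-2,0],"rotation": [0,0,0],"jaw": 0},
    {"offset": [0,-2,0],"rotation": [0,0,0],"jaw": 0}
  ]
}}

```text
time: 23.95
tcp_pos: [0.5133, -0.1243, 0.2418]
tool_rot: [0.042, 0.706, 0.039, -0.706]
wrist_force: [3.2, -11.0, -2.7]
gripper_width: 0.006
```

```bash
python3 s.py
```

```text
t 23.95 slicer mm [-41.5 -72.5 241.8] F ex,ey,z [  1.9 -11.3  -2.7] yaw err -0.0026 down [ 0.001 -0.004 -1.   ] jaw 0.006
```

One more 1 mm to pass 12 N (limit about 22 N).

Call:
{"op": "apply_moves", "data": {
  "steps": [
    {"offset": [0,-0.2,0],"rotation": [0,0,0],"jaw": 0},
    {"offset": [0,-0.4,0],"rotation": [0,0,0],"jaw": 0},
    {"offset": [0,-0.6,0],"rotation": [0,0,0],"jaw": 0},
    {"offset": [0,-0.8,0],"rotation": [0,0,0],"jaw": 0},
    {"offset": [0,-1,0],"rotation": [0,0,0],"jaw": 0},
    {"offset": [0,-1,0],"rotation": [0,0,0],"jaw": 0},
    {"offset": [0,-1.2,0],"rotation": [0,0,0],"jaw": 0},
    {"offset": [0,-1.2,0],"rotation": [0,0,0],"jaw": 0},
    {"offset": [0,-1.2,0],"rotation": [0,0,0],"jaw": 0},
    {"offset": [0,-1.2,0],"rotation": [0,0,0],"jaw": 0}
  ]
}}

```text
time: 25.2
tcp_pos: [0.5132, -0.124, 0.2418]
tool_rot: [0.042, 0.706, 0.039, -0.705]
wrist_force: [3.9, -13.4, -3.1]
gripper_width: 0.005
```

```bash
python3 s.py; python3 k.py x top scene
```

```text
t 25.2 slicer mm [-41.5 -72.2 241.8] F ex,ey,z [  2.3 -13.7  -3.1] yaw err -0.0033 down [ 0.002 -0.005 -1.   ] jaw 0.005
top pred [231.1 168.8] 25
[233.04 168.6 ]
scene pred [290.1 189.6] 32
[288.5 190.5]
knob [-1.00e-01  9.86e+01  2.93e+02]
```

Home by feel: 13.7 N with the bolt down. Back off, rise and travel toward the button.

Call:
{"op": "apply_moves", "data": {
  "steps": [
    {"offset": [0,4,0],"rotation": [0,0,0],"jaw": 0},
    {"offset": [0,12,0],"rotation": [0,0,0],"jaw": 0},
    {"offset": [0,22,0],"rotation": [0,0,0],"jaw": 0},
    {"offset": [-20,24,0],"rotation": [0,0,0],"jaw": 0},
    {"offset": [-55,24,0],"rotation": [0,0,0],"jaw": 0},
    {"offset": [-90,24,0],"rotation": [0,0,0],"jaw": 0},
    {"offset": [-98,0,5],"rotation": [0,0,0],"jaw": 0},
    {"offset": [-98,-45,12],"rotation": [0,0,0],"jaw": 0},
    {"offset": [-98,-95,20],"rotation": [0,0,0],"jaw": 0},
    {"offset": [-98,-145,28],"rotation": [0,0,0],"jaw": 0}
  ]
}}

```text
time: 26.55
tcp_pos: [0.4673, 0.0224, 0.3398]
tool_rot: [0.041, 0.706, 0.042, -0.706]
wrist_force: [0.4, 0.7, 0.6]
gripper_width: 0.007
```

```bash
python3 s.py
```

```text
t 26.55 slicer mm [-69.9  78.6 339.8] F ex,ey,z [0.5 0.6 0.6] yaw err -0.0 down [ 0.  0. -1.] jaw 0.007
```

Call:
{"op": "apply_moves", "data": {
  "steps": [
    {"offset": [0,-40,4],"rotation": [0,0,0],"jaw": 0},
    {"offset": [0,-80,8],"rotation": [0,0,0],"jaw": 0},
    {"offset": [0,-115,12],"rotation": [0,0,0],"jaw": 0},
    {"offset": [0,-138,15],"rotation": [0,0,0],"jaw": 0},
    {"offset": [0,-145,15],"rotation": [0,0,0],"jaw": 0},
    {"offset": [8,-145,15],"rotation": [0,0,0],"jaw": 0},
    {"offset": [18,-145,15],"rotation": [0,0,0],"jaw": 0},
    {"offset": [28,-145,15],"rotation": [0,0,0],"jaw": 0},
    {"offset": [38,-145,15],"rotation": [0,0,0],"jaw": 0},
    {"offset": [42,-145,15],"rotation": [0,0,0],"jaw": 0}
  ]
}}

```text
time: 27.8
tcp_pos: [0.4357, 0.1628, 0.2967]
tool_rot: [-0.042, -0.705, -0.041, 0.706]
wrist_force: [-0.1, -0.2, 0.9]
gripper_width: 0.004
```

```bash
python3 s.py; python3 k.py x top scene; python3 -c "
from h import *
c=imaging.read_camera('wrist'); cv2.imwrite('pics/w5.png',cv2.resize(c['color'][:,:,::-1],(800,600)))"
```

```text
t 27.8 slicer mm [-84.7 221.7 296.7] F ex,ey,z [-0.1 -0.2  0.9] yaw err -0.0003 down [-0.001 -0.    -1.   ] jaw 0.004
top pred [231.1 168.8] 26
[233.  168.5]
scene pred [290.1 189.6] 32
[288.5 190.5]
knob [1.000e-01 9.860e+01 2.936e+02]
```

View pics/w5.png

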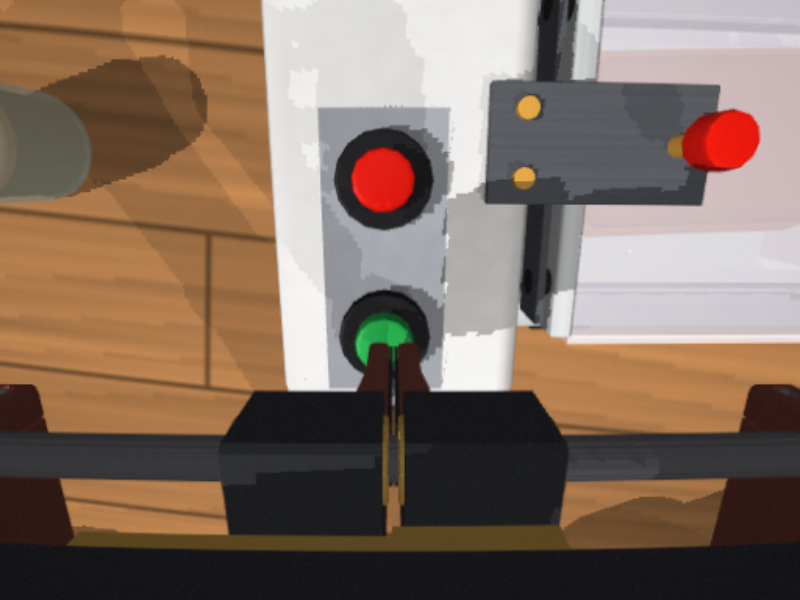

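The closed fingertip at (393,345) is over the green button, centred at about (383,335). The red one at (383,180) is well clear, and the guard's end sits at the head. Shift 3 mm and press.

Call:
{"op": "apply_moves", "data": {
  "steps": [
    {"offset": [5,-3,0],"rotation": [0,0,0],"jaw": 0},
    {"offset": [12,-3,0],"rotation": [0,0,0],"jaw": 0},
    {"offset": [16,-3,0],"rotation": [0,0,0],"jaw": 0},
    {"offset": [18,-3,0],"rotation": [0,0,0],"jaw": 0},
    {"offset": [20,-3,0],"rotation": [0,0,0],"jaw": 0},
    {"offset": [22,-3,0],"rotation": [0,0,0],"jaw": 0},
    {"offset": [24,-3,0],"rotation": [0,0,0],"jaw": 0},
    {"offset": [25.5,-3,0],"rotation": [0,0,0],"jaw": 0},
    {"offset": [25.5,-3,0],"rotation": [0,0,0],"jaw": 0},
    {"offset": [25.5,-3,0],"rotation": [0,0,0],"jaw": 0}
  ]
}}

```text
time: 29.2
tcp_pos: [0.4357, 0.1662, 0.2724]
tool_rot: [0.042, 0.706, 0.042, -0.706]
wrist_force: [-1.5, -0.8, 4.5]
gripper_width: 0.01
```

```bash
python3 s.py
```

```text
t 29.2 slicer mm [-84.3 225.  272.4] F ex,ey,z [-1.6 -0.6  4.5] yaw err -0.0001 down [ 0.  0. -1.] jaw 0.01
```

Call:
{"op": "apply_moves", "data": {
  "steps": [
    {"offset": [1,0,0],"rotation": [0,0,0],"jaw": 0},
    {"offset": [2,0,0],"rotation": [0,0,0],"jaw": 0},
    {"offset": [3,0,0],"rotation": [0,0,0],"jaw": 0},
    {"offset": [3.5,0,0],"rotation": [0,0,0],"jaw": 0},
    {"offset": [3.5,0,0],"rotation": [0,0,0],"jaw": 0},
    {"offset": [3.5,0,0],"rotation": [0,0,0],"jaw": 0},
    {"offset": [3.5,0,0],"rotation": [0,0,0],"jaw": 0},
    {"offset": [3.5,0,0],"rotation": [0,0,0],"jaw": 0},
    {"offset": [3.5,0,0],"rotation": [0,0,0],"jaw": 0},
    {"offset": [3.5,0,0],"rotation": [0,0,0],"jaw": 0}
  ]
}}

```text
time: 30.45
tcp_pos: [0.4359, 0.1662, 0.271]
tool_rot: [0.042, 0.706, 0.041, -0.705]
wrist_force: [-7.7, -4.6, 23.0]
gripper_width: 0.009
```

```bash
python3 s.py
```

```text
t 30.45 slicer mm [-84.2 225.1 271. ] F ex,ey,z [-8.2 -3.6 23. ] yaw err -0.0003 down [ 0.001 -0.001 -1.   ] jaw 0.009
```

The button is bottomed at 271 mm (23 N). Release and retreat upward.

Call:
{"op": "apply_moves", "data": {
  "steps": [
    {"offset": [-5,0,0],"rotation": [0,0,0],"jaw": 0},
    {"offset": [-15,0,0],"rotation": [0,0,0],"jaw": 0},
    {"offset": [-30,0,0],"rotation": [0,0,0],"jaw": 0},
    {"offset": [-50,0,0],"rotation": [0,0,0],"jaw": 0},
    {"offset": [-70,0,0],"rotation": [0,0,0],"jaw": 0},
    {"offset": [-85,0,0],"rotation": [0,0,0],"jaw": 0},
    {"offset": [-95,0,0],"rotation": [0,0,0],"jaw": 0},
    {"offset": [-100,0,0],"rotation": [0,0,0],"jaw": 0},
    {"offset": [-100,0,0],"rotation": [0,0,0],"jaw": 0},
    {"offset": [-100,0,0],"rotation": [0,0,0],"jaw": 0}
  ]
}}

```text
time: 31.7
tcp_pos: [0.4354, 0.166, 0.3681]
tool_rot: [-0.042, -0.706, -0.041, 0.706]
wrist_force: [-0.6, -1.0, 0.1]
gripper_width: 0.011
```

```bash
python3 s.py; python3 k.py x top scene; python3 -c "
from h import *
c=imaging.read_camera('wrist'); cv2.imwrite('pics/w6.png',cv2.resize(c['color'][:,:,::-1],(800,600)))"
```

```text
t 31.7 slicer mm [-84.7 224.9 368.1] F ex,ey,z [-0.7 -1.   0.1] yaw err -0.0 down [-0.001 -0.    -1.   ] jaw 0.011
top pred [231.1 168.8] 25
[233.04 168.6 ]
scene pred [290.1 189.6] 32
[288.5 190.5]
knob [-1.00e-01  9.86e+01  2.93e+02]
```

View pics/w6.png

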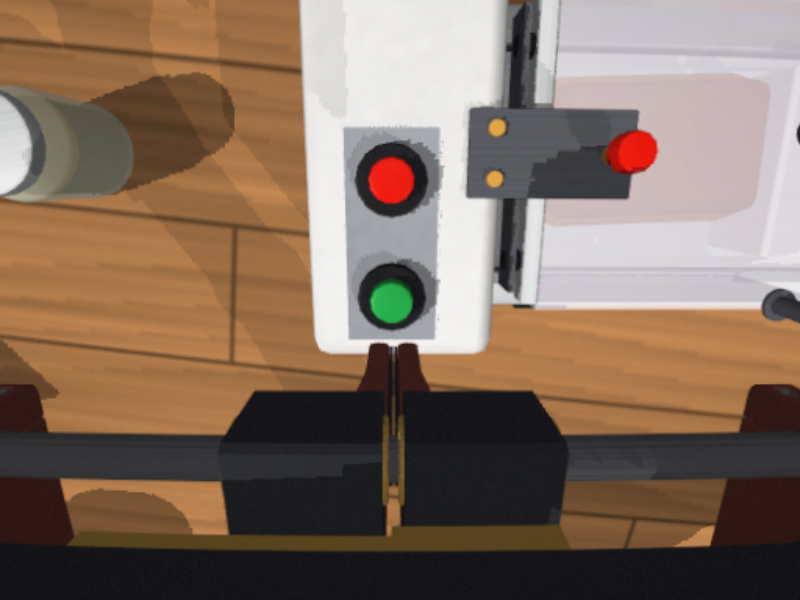

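The green button is up at (391,300) and the red one untouched at (391,180). The guard is closed with the bolt knob down, and the arm is clear.

```bash
python3 -c "
from h import *
print(workorder.finish_job())"
```

```text
the job is handed in; nothing more can be done
None
```

The guard is shut and latched, and the green start button was pressed and let go. The job was handed in at about 32 s; `finish_job()` reports no verdict.

- **Guard:** I pushed the handle bar with closed fingers, in steps of about 1 mm near the end. The push rose on the ramp and fell to zero as the bolt dropped. It then climbed to 13.7 N against the buffers, under the roughly 22 N ramming limit.
- **Latch:** The red knob measured 297 mm high on the ramp and about 293 mm after the drop, back at its starting pixels. It was the same after I backed off and after the button press. The image can only resolve a few millimetres of bolt height, but the force pattern agrees with it.
- **Start button:** I pressed it to its stop, about 6 mm down. The force at the stop reached about 23 N, more than the 5 N needed, because I pushed a little past full travel. In the last picture it is back up and the arm is clear above it.
- **Other things:** The fingers went nowhere near the red stop button, jar, label roll or brush. I did not take a final picture of the label roll and brush.
- **Disagreements:** The object finder mixed up the red and green buttons in some views, so I told them apart by colour. The knob sat about 6 mm nearer the opening than nominal, which is within the stated bracket range.

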